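# Open the tabletop pedal bin and throw the leftover packet away

## Task

Throw the leftover white wafer packet into the little steel pedal bin. First press the bin's pedal gently but firmly all the way down until it bears against its stop for a moment, then let it up so that the lid is left standing open; never touch the lid itself and do not force the pedal. Then put the packet in the bin, leave the lid open, and leave everything else on the table as it stands.

Things in the scene. Friction and masses are not known exactly. Their poses are not given: they have to be found in the camera images.
- bin: Fixed tabletop waste bin: brushed-steel box 150 (x) x 160 (y) x 140 mm high, black plinth, flat black lid. Origin: centre of its underside, on the table; z up; the pedal sticks out on its -x side. Inner opening 142 x 152 mm, inner floor 50 mm above the table. At the inner back +y corner a small lifter arm (36 mm long) opens the lid.
- bin_pedal: The bin's spring pedal. Origin: on its hinge, at (-45, 0, 35) mm in the bin's frame; axes parallel to the bin's at rest, turning about y as it is pressed. At rest it slopes up 0.18 rad to its free end, 95 mm from the hinge. It takes 4 to 8 N and meets its buffer, turning hard, after 21 to 26 mm at the pad; over 40 N would bend it. Only a full press makes the lid stay open.
- pedal_pad (a point): Middle of the top of the pedal's black ribbed rubber pad (40 mm long, 56 mm wide), the point to press. At rest about 54 mm above the table and 45 mm in front of the bin's front face. As the bin is 140 mm high, a gripper should lean away from it to press here.
- pedal_stop: Rubber-tipped buffer screw under the pedal, 15 mm across; origin at its top, 95 mm in front of the bin's origin and 24 to 27 mm above the table; its height differs from bin to bin. The pedal bears on it when fully down.
- bin_lid: The bin's black lid, 160 x 166 x 8 mm. Origin: on its hinge at the bin's far (+x) upper edge, at (79, 0, 142) mm in the bin's frame. Its z axis points up when shut; the lid swings up and back and, once past upright, falls back to rest open (z axis 2.05 rad from vertical).
- lid_front (a point): Middle of the lid's front edge (158 mm from the hinge); shut, it is 148 mm above the table.
- bin_mouth (a point): Centre of the bin's mouth, at the height of the rim, 140 mm above the table.
- packet: The leftover wafer packet: white pillow-shaped wrapper with dark print, 40 (x) x 88 (y) x 14 mm (z), lying flat on the cloth left of the bin. Origin: centre of its underside. Grasp it across its 40 mm width (its x axis).
- pepper_mill: Dark wooden pepper mill, 57 mm across, 174 mm tall; origin under its centre. Leave alone.
- salt_mill: Light wooden salt mill, 57 mm across, 162 mm tall; origin under its centre. Leave alone.
- tumbler: Leaning clear water tumbler, 90 x 100 x 114 mm; origin under its centre. Leave alone.
- saucer: Cream saucer with teaspoon, 146 x 172 x 28 mm; origin under its centre. Leave alone.
- cup: Cream coffee cup on that saucer, 66 x 87 x 58 mm; origin under its centre. Leave alone.
Mind the look-alikes: they are no part of the job. Several things look just like the packet: the one meant starts farthest from the robot's base.

How it is judged (in metres and radians):
On the way, in this order (a step that is already met when the one before it is completed fails the run):
1. the pedal is pressed down onto its buffer stop (bearing on it with over 2.5 N) for 0.2 s (contact force between bin_pedal and pedal_stop above 2.5 N), for 0.2 s.
2. the pedal is back up and the lid stands open by itself, past upright (z of pedal_pad in the frame of bin above 0.049 m and angle between bin_lid's own z axis and vertical above 1.65 rad), for 0.3 s.
At the end, for the whole second after the job is handed in: The packet lies still inside the bin (its origin within the walls and less than 125 mm above the table), the lid stands open past upright (its z axis more than 1.65 rad from vertical) and the pedal is back up (pad centre more than 49 mm above the bin's underside) (all of step 2 and x of packet in the frame of bin between -0.073 and 0.073 m and y of packet in the frame of bin between -0.078 and 0.078 m and height (world z) of packet below 0.125 m and linear speed of packet below 0.03 m/s); the robot touches nothing.
It fails at once if the gripper or arm touches the bin's lid (contact force between any of the arm, the fingers and bin_lid above 0.5 N).
It fails at once if the pedal is forced with more than 40 N (contact force between any of the arm, the fingers and bin_pedal above 40 N).
It fails at once if a mill, the tumbler, the cup or the saucer is shifted by more than 3 cm or tipped by more than 0.35 rad (distance of any of pepper_mill, salt_mill, tumbler, cup, saucer from where it was at the start of the episode above 0.03 m or angle between any of pepper_mill, salt_mill, tumbler, cup, saucer's own z axis and vertical above 0.35 rad).
It also fails if it takes over 72 s, if anything falls off the work surface, if the arm or the gripper's body presses on something with over 40 N, if the wrist force passes 120 N, or if a joint passes its speed limit or range.

## Robot

A 6-joint arm with a two-finger parallel gripper is mounted at the origin on a cart in front of the work surface, level with it; the furniture and walls round the work are solid. World frame = base frame: x ahead of the robot, y to its left, z up, the work surface at z = 0. Lengths are in m, angles in degrees, forces in N, time in s.
With the tool pointing down it reaches from about 0.25 to 0.725 m from the base axis. Payload 9.7 kg.
Tool frame: the origin (TCP) lies midway between the tips of the shut fingers; the grasp point (between the pads) lies 19 mm behind it; z points along the fingers, y is the line along which they close (so a half turn about z gives the same grasp; the last joint's range is limited). The gripper opens to 85 mm and grips with 20 to 120 N. Pads are 22 mm wide; open, the fingers measure 114 mm over their backs; the gripper's body (76 mm by 85 mm) begins 54 mm behind the grasp point. The pads swing forward as they close: fully open they stand 13 mm farther back than shut.
Start: joints at [-76.719, 4.979, 10.078, 95.1, 0, 90], TCP at [0.126, -0.535, 0.231] pointing down, gripper open.
Joint ranges: [-179.16, 179.16], [-48.56, 103.87], [-65.8, 70.77], [-126.05, 130.52], [-82.76, 87.17], [-180, 180]. Speed limits (degrees/s): [127.2, 127.2, 147.25, 180, 180, 180].

## Interface

Orientations are given as [roll, pitch, yaw] about the fixed x, y, z axes, in that order (R = Rz(yaw) Ry(pitch) Rx(roll)).
In Python, from workcell import readout, imaging, bot, spotter gives the robot as it stands.
- The arm moves only by the shell command python3 -m jog 'ROWS' [FORCE]. ROWS is JSON, a list of rows, each an object with "rotation": the turn, a rotation vector about the world's x, y, z in degrees, a list of three; "translation": the shift along the world's x, y, z in mm, a list of three; "grip": the finger opening in mm, from 0 to 85.4. In form: [{"rotation": [wx, wy, wz], "translation": [dx, dy, dz], "grip": grip}, ...]. A call has 1 to 20 rows; each row is the pose to reach, as a shift and turn from the pose commanded when the call began; what a row does not reach only later rows make up. A row lasts 1/10 s, in which the tool goes at most 50 mm and 8.59 degrees, less where a joint would pass 70% of its speed; a pose out of reach is approached as far as the arm can. A call with a gripper value outside its range is refused whole. The fingers move at their own pace and stop on an object; FORCE is the grip in N (left out, the last holds). Time passes only in rows, so rows that repeat a pose let the fingers close. It gives the time, the measured TCP pose, the force, the opening and the grip force at its end, in the units of the state.
- readout.get_obs(): the state, without advancing time (a new reading comes with each control period).
- imaging.camera(name): name is "scene" or "top" or "wrist"; returns (picture, depth): 420x560x3 uint8, red, green, blue; 420x560 float32, m along the optical axis (not along the pixel's ray), 0 where there is no reading.
- imaging.camera_info(name): a dict with "vertical_fov" (degrees; the focal length in pixels is half the picture's height over the tangent of half this angle, whatever the lens; pixels are square), "cx", "cy" (the principal point, pixels), "extrinsics" (4x4, takes a point from camera to world coordinates); the wrist camera has in their place "tool_from_camera" (4x4, takes a point from camera to tool coordinates, whose origin is the TCP and whose axes are the flange's). Camera axes: x right, y down, z forward; pixel columns grow to the right and rows downward; lengths in m; the calibration is good to about 2 mm. A picture is of the moment at which its call begins: read the wrist's pose just before it. camera_info takes no time and is no camera call.
- bot.job_done(): hands the job in; it is judged then, once.
Trained networks look in the newest picture that a camera, given by its name, has taken for a name from the list of things; names that differ only in an ending like _2 or _b are one class to them, and where a whole thing is asked for, a point or a joint stands for the part that bears it (a point fixed in the world has none). Each returns a list of dicts, best first, with "confidence" (0 to 1); they miss things now and then, are a little off and sometimes report something else, mostly with a low value. They report only what shows in the picture. A call takes as long as a camera call. They do not tell look-alikes from the thing itself.
- spotter.spot_in(camera, target): "box" ([centre column, centre row, width, height] in pixels, round what is visible of it).
- spotter.mark_of(camera, target): "uv" ([column, row] in pixels: a listed point, or the origin of a listed thing).
The state is a dict: "time": time; "q": joint angles; "qd": joint speeds; "joint_efforts": joint torques, N m; "ee_pos": TCP position; "tcp_rot": TCP orientation; "wrist_force": force on the tool from outside, world axes, zero at the start; "torque": the same for the moment, N m; "opening": finger opening in m; "grasp_force": force on a finger pad.
Only numpy, scipy, OpenCV 4.12 (cv2) and the standard library are available. Lean on these libraries where they do the work, as an engineer would, in place of code of your own. Each camera call takes 0.05 s, during which the arm holds its last target. There are 200 camera calls.

## Working session

There is one attempt and no reset: what is moved stays moved. The work goes in short steps, Python scripts to look and compute and a shell command to move; the robot and the scene stay as the last step left them, time stands still between calls to the robot, and variables do not carry over. Pictures are saved under pics/ and viewed, at most 10 in all, crops included, and the job is handed in when it is done.

```bash
mkdir -p pics; cat > h.py <<'E'
import numpy as np, cv2
from workcell import readout, imaging, bot, spotter
from scipy.spatial.transform import Rotation as R
def ext(n):
    i=imaging.camera_info(n)
    if 'extrinsics' in i: return i,np.array(i['extrinsics'])
    o=readout.get_obs(); T=np.eye(4); T[:3,:3]=R.from_euler('xyz',o['tcp_rot'],degrees=True).as_matrix(); T[:3,3]=o['ee_pos']
    return i,T@np.array(i['tool_from_camera'])
def cloud(n,d):
    i,T=ext(n); f=d.shape[0]/2/np.tan(np.radians(i['vertical_fov'])/2)
    v,u=np.mgrid[:d.shape[0],:d.shape[1]]
    P=np.stack([(u-i['cx'])/f*d,(v-i['cy'])/f*d,d],-1)
    return P@T[:3,:3].T+T[:3,3]
def save(n,p): cv2.imwrite('pics/'+n,p[...,::-1])
E
python3 - <<'E'
from h import *
print(readout.get_obs())
for c in ('top','scene'):
    p,d=imaging.camera(c); save(c+'1.png',p); P=cloud(c,d); np.save(c+'P.npy',P); np.save(c+'d.npy',d); i=imaging.camera_info(c); print(c,i)
    for t in ('packet','pedal_pad','bin_mouth','lid_front','bin'):
        for r in spotter.mark_of(c,t)[:4]:
            u,v=map(int,np.round(r['uv'])); 
            print(c,t,round(r['confidence'],2),u,v,P[v,u].round(3) if 0<=v<420 and 0<=u<560 else '')
E
```

```text
{'time': 0.0, 'q': array([-7.67179495e+01,  5.00992901e+00,  1.00343044e+01,  9.50989994e+01,
       -9.05847325e-04,  9.00001775e+01]), 'qd': array([-0.01415599, -0.00433541, -0.02971365,  0.02373619, -0.12407519,
        0.06247875]), 'joint_efforts': array([-2.59188157e-03, -5.20393610e+01,  4.64799964e+01,  1.64422451e-02,
       -1.03270572e-04,  8.18861650e-06]), 'ee_pos': array([ 0.126303  , -0.53506754,  0.23059296]), 'tcp_rot': array([-1.79925376e+02,  9.06077804e-04,  1.32818742e+01]), 'wrist_force': array([ 0.08697461,  0.88846655, -0.03242226]), 'torque': array([ 0.05777866, -0.01475124, -0.01049605]), 'grasp_force': 0.0, 'opening': 0.08536588970866985}
top {'vertical_fov': 45.32946795589746, 'cx': 283.1544462296143, 'cy': 197.36163367816883, 'extrinsics': array([[-0.00269662, -0.99819694,  0.05996327,  0.48928808],
       [-0.99993475,  0.00202598, -0.01124205,  0.03755903],
       [ 0.0111003 , -0.05998967, -0.99813728,  1.36664791],
       [ 0.        ,  0.        ,  0.        ,  1.        ]])}
top packet 0.94 270 279 [0.352 0.058 0.014]
top packet 0.88 205 284 [0.34  
[... 406 characters left out ...]
580106, -0.32517948,  0.54073192, -0.07451301],
       [-0.63048936,  0.36580064, -0.684597  ,  0.8818736 ],
       [ 0.02481681, -0.87203681, -0.48881073,  0.72910788],
       [ 0.        ,  0.        ,  0.        ,  1.        ]])}
scene packet 0.81 244 331 [0.429 0.346 0.01 ]
scene packet 0.79 347 289 [0.336 0.078 0.008]
scene packet 0.7 311 327 [0.326 0.243 0.011]
scene packet 0.52 379 242 [ 0.376 -0.16   0.008]
scene pedal_pad 0.68 314 247 [0.467 0.036 0.051]
scene bin_mouth 0.74 277 207 [0.565 0.072 0.149]
scene bin_mouth 0.22 214 229 [0.77  0.104 0.013]
scene lid_front 0.83 305 215 [0.502 0.036 0.134]
scene bin 0.87 278 252 [0.51  0.132 0.066]
scene bin 0.72 305 214 [0.494 0.047 0.145]
```

View pics/top1.png

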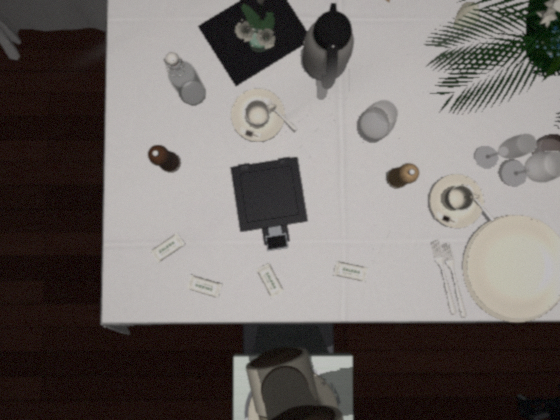

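View pics/scene1.png

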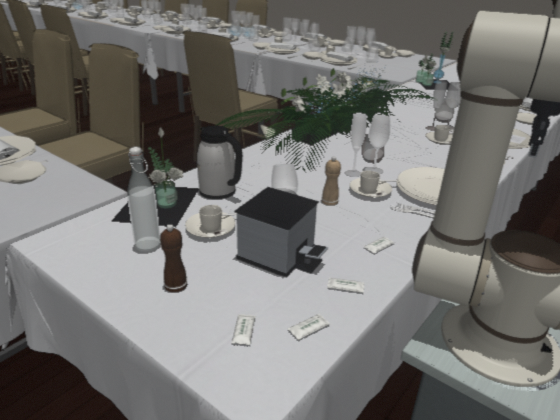

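The packets in the top view are at pixels (270,279), (205,286), (351,270) and (169,246). The last is farthest from the base, at about 0.55 m against 0.36, 0.41 and 0.41, and it lies left of the bin. I'll confirm it in a crop and fit the bin and packet.

```bash
python3 - <<'E'
from h import *
img=cv2.imread('pics/top1.png'); cv2.imwrite('pics/crop1.png',cv2.resize(img[220:310,120:290],None,fx=4,fy=4,interpolation=cv2.INTER_CUBIC))
P=np.load('topP.npy'); S=np.load('sceneP.npy')
def fit(P,c,r,z0,z1,name):
    m=(np.hypot(P[...,0]-c[0],P[...,1]-c[1])<r)&(P[...,2]>z0)&(P[...,2]<z1)
    q=P[m]; (cx,cy),(w,h),a=cv2.minAreaRect((q[:,:2]*1000).astype(np.float32)); print(name,len(q),cx,cy,w,h,a,'z',np.percentile(q[:,2],[5,50,95]).round(4))
fit(P,(.57,.056),.13,.14,.165,'lid top'); fit(S,(.57,.056),.13,.14,.165,'lid scene')
fit(P,(.457,.042),.045,.035,.075,'pad top'); fit(S,(.457,.042),.045,.035,.075,'pad scene')
for z in(.004,.006,.008):
  fit(P,(.437,.33),.07,z,.03,'pk top'); fit(S,(.437,.33),.07,z,.03,'pk scene')
for Q,n in((P,'t'),(S,'s')):
  m=(abs(Q[...,0]-.35)<.05)&(abs(Q[...,1]-.14)<.03); print(n,'cloth z',np.median(Q[m][:,2]))
# packet by color: dark/white stats
E
```

```text
lid top 4512 572.8387451171875 58.82712173461914 163.3891143798828 166.21304321289062 9.014275550842285 z [0.1465 0.1512 0.1557]
lid scene 2008 573.03759765625 63.09270095825195 162.0513916015625 171.06263732910156 8.730509757995605 z [0.1446 0.148  0.1507]
pad top 428 462.6912536621094 41.62601852416992 59.98625946044922 55.73373031616211 8.908467292785645 z [0.0447 0.0539 0.0604]
pad scene 334 467.0084533691406 49.461326599121094 65.67178344726562 58.76685333251953 9.772234916687012 z [0.0422 0.0515 0.0656]
pk top 836 437.9954833984375 330.26812744140625 137.26333618164062 135.7119140625 41.053401947021484 z [0.0043 0.0084 0.0167]
pk scene 512 439.2232666015625 338.01611328125 39.210662841796875 88.8819808959961 34.35704040527344 z [0.0051 0.0096 0.0128]
pk top 572 438.3934326171875 328.29608154296875 134.29483032226562 127.95146179199219 67.13838195800781 z [0.0063 0.0113 0.0172]
pk scene 442 438.63446044921875 338.2830810546875 37.91771697998047 87.77669525146484 34.35688781738281 z [0.0066 0.0101 0.013 ]
pk top 441 431.71063232421875 326.6268005371094 122.63484191894531 109.68832397460938 78.99015808105469 z [0.0084 0.0122 0.0178]
pk scene 361 440.2110595703125 337.528564453125 35.68117141723633 80.3466567993164 34.6038932800293 z [0.0083 0.0106 0.0132]
t cloth z 0.0018028161217814587
s cloth z -0.001247774045079808
```

View pics/crop1.png

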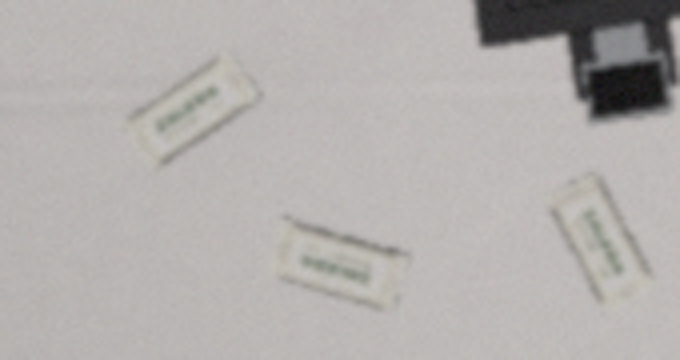

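The crop shows the intended packet at full-image pixel (169,247): white, with dark print, left of the bin. The pad, lid and bin sizes fit the given ones. The bin origin is about (0.574, 0.060) with yaw about 8.9°, and the pad is about (0.456, 0.042).

```bash
python3 - <<'E'
from h import *
a=np.radians(8.9)
L=R.from_rotvec(35*np.array([np.sin(a),-np.cos(a),0]),degrees=True)*R.from_euler('z',-4.4,degrees=True)
print(L.as_rotvec(degrees=True).round(1))
M=R.from_euler('z',111.1,degrees=True)*L.inv()*R.from_euler('z',0,degrees=True)
print('from lean to packet:',M.as_rotvec(degrees=True).round(1))
E
python3 -m jog '[{"rotation":[7,-34,-4],"translation":[275,570,-10],"grip":0},{"rotation":[7,-34,-4],"translation":[275,570,-10],"grip":0},{"rotation":[7,-34,-4],"translation":[275,570,-10],"grip":0},{"rotation":[7,-34,-4],"translation":[275,570,-10],"grip":0},{"rotation":[7,-34,-4],"translation":[275,570,-10],"grip":0},{"rotation":[7,-34,-4],"translation":[275,570,-10],"grip":0},{"rotation":[7,-34,-4],"translation":[275,570,-10],"grip":0},{"rotation":[7,-34,-4],"translation":[275,570,-10],"grip":0},{"rotation":[7,-34,-4],"translation":[275,570,-10],"grip":0},{"rotation":[7,-34,-4],"translation":[275,570,-10],"grip":0},{"rotation":[7,-34,-4],"translation":[275,570,-10],"grip":0},{"rotation":[7,-34,-4],"translation":[275,570,-10],"grip":0},{"rotation":[7,-34,-4],"translation":[275,570,-10],"grip":0},{"rotation":[7,-34,-4],"translation":[275,570,-10],"grip":0},{"rotation":[7,-34,-4],"translation":[275,570,-10],"grip":0},{"rotation":[7,-34,-4],"translation":[275,570,-10],"grip":0},{"rotation":[7,-34,-4],"translation":[275,570,-10],"grip":0},{"rotation":[7,-34,-4],"translation":[275,570,-10],"grip":0},{"rotation":[7,-34,-4],"translation":[275,570,-10],"grip":0},{"rotation":[7,-34,-4],"translation":[275,570,-10],"grip":0}]' 60; python3 -c "
from h import *
o=readout.get_obs();print(o['q'].round(1),o['time'],o['wrist_force'])"
```

```text
[  6.7 -34.4  -4.3]
from lean to packet: [-38.1  16.5 111.3]
time: 2.6
ee_pos: [0.4188, 0.0336, 0.2264]
tcp_rot: [-179.5, -33.6, 9.0]
wrist_force: [-0.7, 0.7, 0.6]
opening: -0.0004
grasp_force: 0.0
[  1.5 -48.5 -36.2  69.    4.6 173.8] 2.6 [-0.65815535  0.6685718   0.5780666 ]
```

```bash
python3 -m jog '[{"rotation":[0,0,0],"translation":[40,6,-40],"grip":0},{"rotation":[0,0,0],"translation":[40,6,-80],"grip":0},{"rotation":[0,0,0],"translation":[40,6,-120],"grip":0},{"rotation":[0,0,0],"translation":[40,6,-120],"grip":0},{"rotation":[0,0,0],"translation":[40,6,-120],"grip":0},{"rotation":[0,0,0],"translation":[40,6,-120],"grip":0}]'; python3 - <<'E'
from h import *
print(readout.get_obs()['q'].round(1))
p,d=imaging.camera('wrist'); save('w1.png',p); P=cloud('wrist',d)
for t in ('pedal_pad','lid_front'):
    for r in spotter.mark_of('wrist',t)[:2]:
        u,v=map(int,np.round(r['uv'])); print(t,r,P[v,u].round(4) if 0<=v<420 and 0<=u<560 else '')
p,d=imaging.camera('scene');save('s2.png',p)
E
```

```text
time: 3.2
ee_pos: [0.4601, 0.0403, 0.11]
tcp_rot: [-179.6, -33.8, 9.1]
wrist_force: [-0.5, -0.5, 0.9]
opening: -0.0002
grasp_force: 0.0
[  2.5 -44.7 -47.8  53.4   4.1 174.5]
lid_front {'uv': [272.0, 159.7], 'confidence': 0.94} [0.4939 0.0479 0.1484]
```

View pics/w1.png

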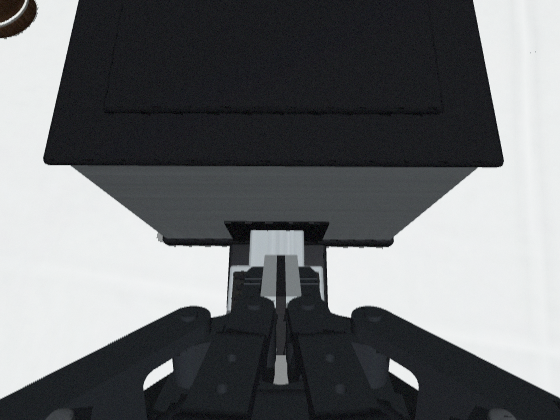

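The wrist view shows the fingers centred over the pedal and clear of the lid edge (row 163). `lid_front`, measured at (0.494, 0.048, 0.148), agrees with the bin pose. I'll descend to near contact.

```bash
python3 -m jog '[{"rotation":[0,0,0],"translation":[0,1,-20],"grip":0},{"rotation":[0,0,0],"translation":[0,1,-36],"grip":0},{"rotation":[0,0,0],"translation":[0,1,-42],"grip":0},{"rotation":[0,0,0],"translation":[0,1,-44],"grip":0},{"rotation":[0,0,0],"translation":[0,1,-46],"grip":0},{"rotation":[0,0,0],"translation":[0,1,-48],"grip":0},{"rotation":[0,0,0],"translation":[0,1,-50],"grip":0},{"rotation":[0,0,0],"translation":[0,1,-52],"grip":0},{"rotation":[0,0,0],"translation":[0,1,-52],"grip":0}]'
```

```text
time: 4.3
ee_pos: [0.4595, 0.0416, 0.0555]
tcp_rot: [-179.6, -33.7, 9.1]
wrist_force: [-1.0, 0.3, 4.3]
opening: 0.0001
grasp_force: 1.9
```

```bash
python3 -m jog '[{"rotation":[0,0,0],"translation":[0,0,-2],"grip":0},{"rotation":[0,0,0],"translation":[0,0,-4],"grip":0},{"rotation":[0,0,0],"translation":[0,0,-6],"grip":0},{"rotation":[0,0,0],"translation":[0,0,-8],"grip":0},{"rotation":[0,0,0],"translation":[0,0,-10],"grip":0},{"rotation":[0,0,0],"translation":[0,0,-12],"grip":0},{"rotation":[0,0,0],"translation":[0,0,-13],"grip":0},{"rotation":[0,0,0],"translation":[0,0,-13],"grip":0}]'
```

```text
time: 5.1
ee_pos: [0.4591, 0.0416, 0.0418]
tcp_rot: [-179.6, -33.6, 9.1]
wrist_force: [-1.9, -0.2, 2.9]
opening: -0.0002
grasp_force: 1.8
```

```bash
for z in 1; do python3 -m jog '[{"rotation":[0,0,0],"translation":[0,0,-1],"grip":0},{"rotation":[0,0,0],"translation":[0,0,-2],"grip":0},{"rotation":[0,0,0],"translation":[0,0,-2],"grip":0}]'; python3 -m jog '[{"rotation":[0,0,0],"translation":[0,0,-1],"grip":0},{"rotation":[0,0,0],"translation":[0,0,-1],"grip":0}]';  python3 -m jog '[{"rotation":[0,0,0],"translation":[0,0,-1],"grip":0},{"rotation":[0,0,0],"translation":[0,0,-1],"grip":0}]'; done
```

```text
time: 5.4
ee_pos: [0.4589, 0.0416, 0.0394]
tcp_rot: [-179.6, -33.6, 9.1]
wrist_force: [0.3, -0.8, 3.3]
opening: 0.0
grasp_force: 1.6
time: 5.6
ee_pos: [0.4589, 0.0416, 0.0383]
tcp_rot: [-179.6, -33.6, 9.1]
wrist_force: [-0.3, -0.5, 4.5]
opening: 0.0003
grasp_force: 1.4
time: 5.8
ee_pos: [0.4589, 0.0416, 0.0372]
tcp_rot: [-179.6, -33.6, 9.1]
wrist_force: [2.1, -1.1, 2.9]
opening: 0.0002
grasp_force: 1.4
```

```bash
python3 -m jog '[{"rotation":[0,0,0],"translation":[0,0,-1],"grip":0},{"rotation":[0,0,0],"translation":[0,0,-1],"grip":0}]'; python3 -m jog '[{"rotation":[0,0,0],"translation":[0,0,-1],"grip":0},{"rotation":[0,0,0],"translation":[0,0,-1],"grip":0}]'; python3 - <<'E'
from h import *
p,d=imaging.camera('scene');save('s3.png',p)
E
```

```text
time: 6.0
ee_pos: [0.4589, 0.0416, 0.0363]
tcp_rot: [-179.5, -33.6, 9.1]
wrist_force: [0.6, -1.3, 3.3]
opening: 0.0002
grasp_force: 1.5
time: 6.2
ee_pos: [0.4589, 0.0416, 0.0353]
tcp_rot: [-179.5, -33.6, 9.1]
wrist_force: [1.8, -0.1, 2.7]
opening: 0.0002
grasp_force: 1.5
```

View pics/s3.png

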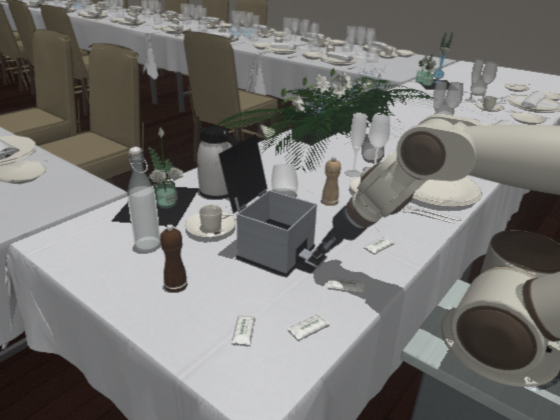

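The scene view shows the lid swung up at (243,175) and the pedal going down. The stop hasn't been felt yet, so I'll continue in 1 mm steps.

```bash
python3 -m jog '[{"rotation":[0,0,0],"translation":[0,0,-1],"grip":0},{"rotation":[0,0,0],"translation":[0,0,-1],"grip":0}]'; python3 -m jog '[{"rotation":[0,0,0],"translation":[0,0,-1],"grip":0},{"rotation":[0,0,0],"translation":[0,0,-1],"grip":0}]'
```

```text
time: 6.45
ee_pos: [0.4589, 0.0416, 0.0345]
tcp_rot: [-179.5, -33.6, 9.1]
wrist_force: [0.3, -0.8, 4.3]
opening: -0.0001
grasp_force: 2.3
time: 6.65
ee_pos: [0.4591, 0.0416, 0.034]
tcp_rot: [-179.6, -33.6, 9.1]
wrist_force: [-2.1, -0.7, 9.0]
opening: 0.0002
grasp_force: 4.4
```

```bash
python3 -m jog '[{"rotation":[0,0,0],"translation":[0,0,-1],"grip":0},{"rotation":[0,0,0],"translation":[0,0,-1],"grip":0}]'; python3 -m jog '[{"rotation":[0,0,0],"translation":[0,0,0],"grip":0},{"rotation":[0,0,0],"translation":[0,0,0],"grip":0},{"rotation":[0,0,0],"translation":[0,0,0],"grip":0},{"rotation":[0,0,0],"translation":[0,0,0],"grip":0},{"rotation":[0,0,0],"translation":[0,0,0],"grip":0}]'
```

```text
time: 6.85
ee_pos: [0.4592, 0.0416, 0.0334]
tcp_rot: [-179.6, -33.6, 9.1]
wrist_force: [-7.4, -1.7, 13.2]
opening: 0.0001
grasp_force: 7.0
time: 7.35
ee_pos: [0.4592, 0.0416, 0.0335]
tcp_rot: [-179.6, -33.6, 9.1]
wrist_force: [-6.6, -0.6, 12.6]
opening: 0.0003
grasp_force: 6.9
```

Bearing on the stop with about 13 N. Releasing the pedal smoothly.

```bash
python3 -m jog '[{"rotation":[0,0,0],"translation":[0,0,3],"grip":0},{"rotation":[0,0,0],"translation":[0,0,7],"grip":0},{"rotation":[0,0,0],"translation":[0,0,11],"grip":0},{"rotation":[0,0,0],"translation":[0,0,15],"grip":0},{"rotation":[0,0,0],"translation":[0,0,20],"grip":0},{"rotation":[0,0,0],"translation":[0,0,26],"grip":0},{"rotation":[0,0,0],"translation":[0,0,34],"grip":0},{"rotation":[0,0,0],"translation":[-10,0,60],"grip":0},{"rotation":[0,0,0],"translation":[-20,0,100],"grip":0},{"rotation":[0,0,0],"translation":[-20,0,120],"grip":0},{"rotation":[0,0,0],"translation":[-20,0,120],"grip":0},{"rotation":[0,0,0],"translation":[-20,0,120],"grip":0}]'; python3 - <<'E'
from h import *
p,d=imaging.camera('scene');save('s4.png',p);P=cloud('scene',d)
for t in ('pedal_pad','lid_front'):
    for r in spotter.mark_of('scene',t)[:2]:
        u,v=map(int,np.round(r['uv'])); print(t,r,P[v,u].round(4))
o=readout.get_obs();print(o['q'].round(1),o['tcp_rot'])
Rc=R.from_euler('xyz',o['tcp_rot'],degrees=True)
# target: tool y along 34.4deg, z down
a=np.radians(34.5); 
for s in(1,-1):
    y=s*np.array([np.cos(a),np.sin(a),0]); z=np.array([0,0,-1.]); Rt=R.from_matrix(np.stack([np.cross(y,z),y,z],1))
    print(s,(Rt*Rc.inv()).as_rotvec(degrees=True).round(1))
E
```

```text
time: 8.55
ee_pos: [0.4387, 0.0416, 0.1524]
tcp_rot: [-179.5, -33.6, 9.1]
wrist_force: [0.2, 0.2, -0.4]
opening: 0.0003
grasp_force: 0.0
pedal_pad {'uv': [314.8, 250.4], 'confidence': 0.68} [0.4529 0.0519 0.0563]
lid_front {'uv': [226.5, 143.8], 'confidence': 0.72} [ 0.9099 -0.0943  0.1799]
[  2.9 -47.7 -44.3  60.2   3.8 174.9] [-179.53016692  -33.43223391    9.05973428]
1 [-36.6  15.1 111.5]
-1 [ 13.4  32.6 -62.8]
```

View pics/s4.png

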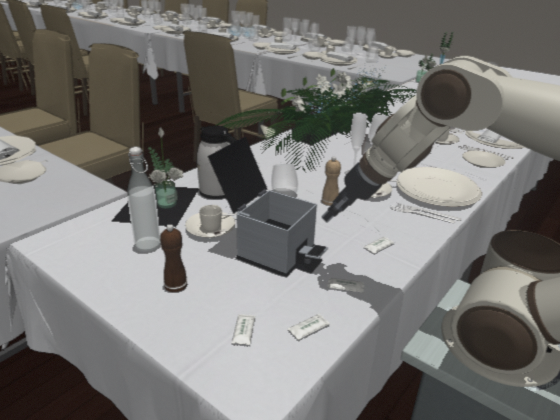

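The lid rests open past upright at (240,175), and the pedal is up again at (315,250) with its pad about 55 mm high. I'll move above the packet, tool down.

```bash
python3 -m jog '[{"rotation":[0,0,0],"translation":[-20,20,40],"grip":85},{"rotation":[-3,1,9],"translation":[-20,50,40],"grip":85},{"rotation":[-36.6,15.1,111.5],"translation":[0,292,20],"grip":85},{"rotation":[-36.6,15.1,111.5],"translation":[0,292,20],"grip":85},{"rotation":[-36.6,15.1,111.5],"translation":[0,292,20],"grip":85},{"rotation":[-36.6,15.1,111.5],"translation":[0,292,20],"grip":85},{"rotation":[-36.6,15.1,111.5],"translation":[0,292,20],"grip":85},{"rotation":[-36.6,15.1,111.5],"translation":[0,292,20],"grip":85},{"rotation":[-36.6,15.1,111.5],"translation":[0,292,20],"grip":85},{"rotation":[-36.6,15.1,111.5],"translation":[0,292,20],"grip":85},{"rotation":[-36.6,15.1,111.5],"translation":[0,292,20],"grip":85},{"rotation":[-36.6,15.1,111.5],"translation":[0,292,20],"grip":85},{"rotation":[-36.6,15.1,111.5],"translation":[0,292,20],"grip":85},{"rotation":[-36.6,15.1,111.5],"translation":[0,292,20],"grip":85},{"rotation":[-36.6,15.1,111.5],"translation":[0,292,20],"grip":85},{"rotation":[-36.6,15.1,111.5],"translation":[0,292,20],"grip":85},{"rotation":[-36.6,15.1,111.5],"translation":[0,292,20],"grip":85},{"rotation":[-36.6,15.1,111.5],"translation":[0,292,20],"grip":85},{"rotation":[-36.6,15.1,111.5],"translation":[0,292,20],"grip":85},{"rotation":[-36.6,15.1,111.5],"translation":[0,292,20],"grip":85}]'; python3 - <<'E'
from h import *
o=readout.get_obs();print(o['q'].round(1),o['tcp_rot'])
p,d=imaging.camera('wrist');save('w2.png',p);P=cloud('wrist',d)
for r in spotter.mark_of('wrist','packet')[:2]:
    u,v=map(int,np.round(r['uv'])); print(r,P[v,u].round(4))
for z in(.005,.007):
  m=(P[...,2]>z)&(P[...,2]<.025)&(np.hypot(P[...,0]-.44,P[...,1]-.333)<.065); q=P[m]
  print(m.sum(),cv2.minAreaRect((q[:,:2]*1000).astype(np.float32)))
m=(abs(P[...,2])<.02)&(np.hypot(P[...,0]-.44,P[...,1]-.333)>.07);print('cloth',np.median(P[m][:,2]))
E
```

```text
time: 10.7
ee_pos: [0.4387, 0.3334, 0.1725]
tcp_rot: [179.9, -0.2, 124.4]
wrist_force: [1.7, -0.3, -0.5]
opening: 0.0847
grasp_force: 0.0
[37.1  4.2  2.8 88.5  0.2 92.7] [179.93399341  -0.18206153 124.44282261]
{'uv': [121.6, 208.4], 'confidence': 0.84} [0.335  0.2432 0.0131]
{'uv': [284.3, 187.0], 'confidence': 0.82} [0.4387 0.3365 0.0135]
4567 ((437.4524230957031, 334.8127136230469), (39.817161560058594, 88.19670104980469), 34.07032775878906)
4227 ((437.2705078125, 335.0378723144531), (39.577781677246094, 87.6260986328125), 34.052207946777344)
cloth 0.0008668747828082801
```

View pics/w2.png

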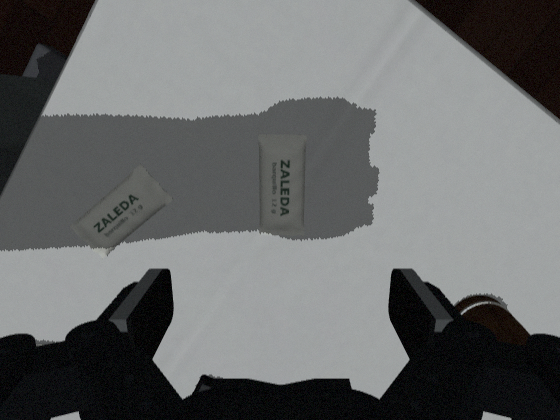

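The wanted packet is at pixel (283,184). The fit gives centre (0.437, 0.335), size 40 x 88 mm and angle 34°, so it is aligned with the fingers. Descending to grasp.

```bash
python3 -m jog '[{"rotation":[0,0,0],"translation":[-1,1.5,-45],"grip":85},{"rotation":[0,0,0],"translation":[-1,1.5,-90],"grip":85},{"rotation":[0,0,0],"translation":[-1,1.5,-130],"grip":85},{"rotation":[0,0,0],"translation":[-1,1.5,-155],"grip":85},{"rotation":[0,0,0],"translation":[-1,1.5,-168],"grip":85},{"rotation":[0,0,0],"translation":[-1,1.5,-171],"grip":85},{"rotation":[0,0,0],"translation":[-1,1.5,-171],"grip":85}]' 30; python3 -m jog '[{"rotation":[0,0,0],"translation":[0,0,0],"grip":20},{"rotation":[0,0,0],"translation":[0,0,0],"grip":20},{"rotation":[0,0,0],"translation":[0,0,0],"grip":20},{"rotation":[0,0,0],"translation":[0,0,0],"grip":20},{"rotation":[0,0,0],"translation":[0,0,0],"grip":20},{"rotation":[0,0,0],"translation":[0,0,0],"grip":20},{"rotation":[0,0,0],"translation":[0,0,0],"grip":20},{"rotation":[0,0,0],"translation":[0,0,0],"grip":20}]' 30
```

```text
time: 11.5
ee_pos: [0.4382, 0.3354, 0.0021]
tcp_rot: [179.9, -0.2, 124.5]
wrist_force: [0.2, -0.1, 1.6]
opening: 0.085
grasp_force: 0.0
time: 12.3
ee_pos: [0.4382, 0.3354, 0.0024]
tcp_rot: [179.9, -0.2, 124.5]
wrist_force: [-1.7, -1.3, 5.0]
opening: 0.0382
grasp_force: 29.6
```

```bash
python3 -m jog '[{"rotation":[0,0,0],"translation":[0,0,20],"grip":20},{"rotation":[0,0,0],"translation":[0,0,60],"grip":20},{"rotation":[0,0,0],"translation":[0,0,100],"grip":20},{"rotation":[0,0,0],"translation":[0,0,140],"grip":20},{"rotation":[0,0,0],"translation":[0,0,180],"grip":20},{"rotation":[0,0,0],"translation":[0,0,220],"grip":20},{"rotation":[0,0,-5],"translation":[10,-35,225],"grip":20},{"rotation":[0,0,-10],"translation":[25,-75,225],"grip":20},{"rotation":[0,0,-15],"translation":[45,-115,225],"grip":20},{"rotation":[0,0,-20],"translation":[65,-155,225],"grip":20},{"rotation":[0,0,-25],"translation":[85,-195,225],"grip":20},{"rotation":[0,0,-25.5],"translation":[105,-235,225],"grip":20},{"rotation":[0,0,-25.5],"translation":[120,-265,225],"grip":20},{"rotation":[0,0,-25.5],"translation":[128,-284,225],"grip":20},{"rotation":[0,0,-25.5],"translation":[128,-284,225],"grip":20},{"rotation":[0,0,-25.5],"translation":[128,-284,225],"grip":20}]'; python3 - <<'E'
from h import *
p,d=imaging.camera('wrist');save('w3.png',p);P=cloud('wrist',d)
for r in spotter.mark_of('wrist','bin_mouth')[:2]: print(r)
E
```

```text
time: 13.9
ee_pos: [0.5657, 0.051, 0.2263]
tcp_rot: [180.0, -0.2, 98.9]
wrist_force: [1.3, -1.0, -0.7]
opening: 0.0381
grasp_force: 30.4
```

View pics/w3.png

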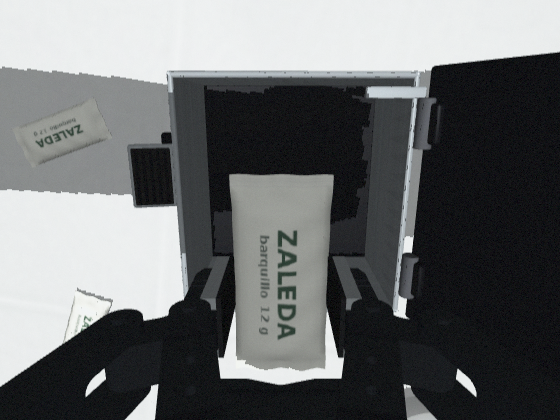

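The packet is held over the mouth, and the open lid at right (from column 415) is clear. I'll check the rim position against the depth image.

```bash
python3 - <<'E'
from h import *
p,d=imaging.camera('wrist');P=cloud('wrist',d)
B=R.from_euler('z',-8.9,degrees=True).apply(P.reshape(-1,3)-[.574,.060,0]).reshape(P.shape)
m=(abs(B[...,2]-.138)<.008); m[300:]=False
print(np.percentile(B[m],[1,50,99],axis=0).round(3))
q=B[65:85,250]; print('+y rim',q[abs(q[:,2]-.138)<.006].round(3)[:4])
for row in(150,200): q=B[row,160:195]; print('-x rim',q[abs(q[:,2]-.138)<.005].round(3)[:3])
for row in(120,200,270):
  q=B[row,395:560]; q=q[(q[:,2]>.1)]; print('lid',q[::40].round(3).tolist())
E
```

```text
[[-0.078 -0.063  0.13 ]
 [ 0.057  0.044  0.14 ]
 [ 0.08   0.081  0.146]]
+y rim [[-0.029  0.08   0.14 ]
 [-0.029  0.08   0.141]
 [-0.029  0.079  0.14 ]
 [-0.029  0.079  0.141]]
-x rim [[-0.078  0.035  0.14 ]
 [-0.076  0.035  0.141]
 [-0.075  0.035  0.141]]
-x rim [[-0.077  0.003  0.141]
 [-0.077  0.003  0.141]
 [-0.076  0.003  0.141]]
lid [[0.068, 0.052, 0.109], [0.079, 0.054, 0.15], [0.092, 0.055, 0.169], [0.101, 0.055, 0.189], [0.109, 0.056, 0.205]]
lid [[0.068, -0.001, 0.125], [0.086, 0.008, 0.158], [0.098, 0.014, 0.18], [0.106, 0.018, 0.198]]
lid [[0.068, -0.047, 0.138], [0.087, -0.038, 0.157], [0.098, -0.026, 0.181], [0.107, -0.018, 0.2], [0.116, -0.011, 0.215]]
```

The rim matches the estimated bin pose within 2 mm. Lowering and releasing with a partial opening.

```bash
python3 -m jog '[{"rotation":[0,0,0],"translation":[0,0,-30],"grip":20},{"rotation":[0,0,0],"translation":[0,0,-60],"grip":20},{"rotation":[0,0,0],"translation":[0,0,-85],"grip":20},{"rotation":[0,0,0],"translation":[0,0,-105],"grip":20},{"rotation":[0,0,0],"translation":[0,0,-111],"grip":20},{"rotation":[0,0,0],"translation":[0,0,-111],"grip":20},{"rotation":[0,0,0],"translation":[0,0,-111],"grip":60},{"rotation":[0,0,0],"translation":[0,0,-111],"grip":60},{"rotation":[0,0,0],"translation":[0,0,-111],"grip":60},{"rotation":[0,0,0],"translation":[0,0,-111],"grip":60},{"rotation":[0,0,0],"translation":[0,0,-111],"grip":60}]'; python3 -m jog '[{"rotation":[0,0,0],"translation":[0,0,20],"grip":60},{"rotation":[0,0,0],"translation":[0,0,50],"grip":60},{"rotation":[0,0,0],"translation":[0,0,85],"grip":60},{"rotation":[0,0,0],"translation":[0,0,120],"grip":60},{"rotation":[0,0,0],"translation":[-30,0,130],"grip":60},{"rotation":[0,0,0],"translation":[-70,0,130],"grip":60},{"rotation":[0,0,0],"translation":[-110,0,130],"grip":60},{"rotation":[0,0,0],"translation":[-150,0,130],"grip":60},{"rotation":[0,0,0],"translation":[-150,0,130],"grip":60},{"rotation":[0,0,0],"translation":[-150,0,130],"grip":60},{"rotation":[0,0,0],"translation":[-150,0,130],"grip":60}]'; python3 - <<'E'
from h import *
p,d=imaging.camera('top');save('t5.png',p);P=cloud('top',d)
cv2.imwrite('pics/t5c.png',cv2.resize(cv2.imread('pics/t5.png')[90:300,130:430],None,fx=2.5,fy=2.5))
B=R.from_euler('z',-8.9,degrees=True).apply(P.reshape(-1,3)-[.574,.060,0]).reshape(P.shape)
for r in spotter.mark_of('top','packet')+spotter.mark_of('top','pedal_pad'):
    u,v=map(int,np.round(r['uv'])); print(r,B[v,u].round(3))
E
```

```text
time: 15.15
ee_pos: [0.5659, 0.0511, 0.1156]
tcp_rot: [180.0, -0.2, 99.0]
wrist_force: [-0.3, 0.3, 0.3]
opening: 0.06
grasp_force: 0.0
time: 16.25
ee_pos: [0.4164, 0.0511, 0.2453]
tcp_rot: [180.0, -0.2, 99.0]
wrist_force: [0.3, -0.7, 0.8]
opening: 0.0599
grasp_force: 0.0
{'uv': [349.5, 268.6], 'confidence': 0.75} [-0.227 -0.183  0.012]
{'uv': [273.9, 199.7], 'confidence': 0.68} [-0.015 -0.011  0.068]
{'uv': [205.5, 284.0], 'confidence': 0.64} [-0.205  0.203  0.013]
{'uv': [275.4, 239.8], 'confidence': 0.65} [-0.106 -0.002  0.554]
{'uv': [169.6, 160.8], 'confidence': 0.47} [0.125 0.237 0.082]
```

View pics/t5c.png

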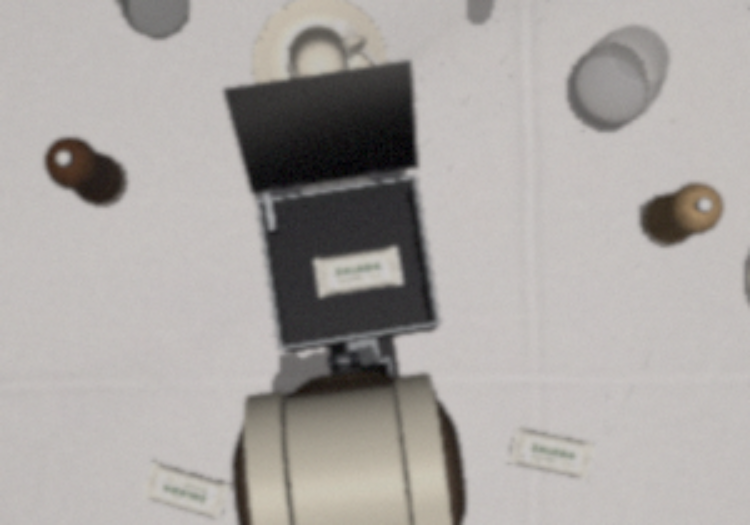

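The crop shows the packet flat in the bin at crop pixel (358,272), which is (-15,-11) mm in the bin frame at z 0.068. The lid is open and nothing else has been disturbed, so I'll hand it in.

```bash
python3 -c "
from h import *
print(bot.job_done())"
```

```text
the job is handed in; nothing more can be done
None
```

The packet is lying flat in the bin, the lid stands open past upright with the pedal back up, nothing else on the table was disturbed, and I handed the job in at about 16 s; no verdict came back.

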